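# Open the push-and-turn cap of the descaler jug

## Robot

A 6-joint arm with a two-finger parallel gripper is mounted at the origin on a cart in front of the work surface, level with it; the furniture and walls round the work are solid. World frame = base frame: x ahead of the robot, y to its left, z up, the work surface at z = 0. Lengths are in m, angles in rad, forces in N, time in s.
With the tool pointing down it reaches from about 0.4 to 0.825 m from the base axis. Payload 7 kg.
Tool frame: the origin (TCP) lies midway between the tips of the shut fingers; the grasp point (between the pads) lies 19 mm behind it; y points along the fingers, z is the direction in which the jaws open and shut, and the axes are right-handed (so a half turn about y gives the same grasp; the last joint's range is limited). The gripper opens to 88 mm and grips with 3 to 60 N. Pads are 19 mm wide; open, the fingers measure 130 mm over their backs; the gripper's body (78 mm by 193 mm) begins 47 mm behind the grasp point.
Start: joints at [1.069, 0.359, 0.012, 0, -1.224, -0.288], TCP at [0.479, 0.475, 0.227] pointing down, gripper open.
Joint ranges: [-3.07, 3.07], [-1.43, 2.12], [-1.02, 1.25], [-3.03, 1.67], [-3.05, -0], [-3.03, 3.03]. Speed limits (rad/s): [2.39, 2.39, 3.01, 3.14, 3.14, 3.14].

## Interface

Orientations are given as [roll, pitch, yaw] about the fixed x, y, z axes, in that order (R = Rz(yaw) Ry(pitch) Rx(roll)).
In Python, from station import readout, eyes, job, nets gives the robot as it stands.
- The arm moves only by the tool play_rows, never from a script. Its argument "increments" is a list of rows, each an object with "linear": the shift along the tool's x, y, z in m, a list of three; "rotation": the turn, a rotation vector about the tool's x, y, z in degrees, a list of three; "claw": the closure, from 0 (fully open) to 1 (shut). A call has 1 to 5 rows; each row is the pose to reach, as a shift and turn from the pose measured when the call began, along the tool's axes at that moment; what a row does not reach only later rows make up. A row lasts 1/8 s, in which the tool goes at most 62.5 mm and 10.7 degrees, less where a joint would pass 70% of its speed; a pose out of reach is approached as far as the arm can. A call with a gripper value outside its range is refused whole. The fingers move at their own pace and stop on an object; "newtons" is the grip in N (left out, the last holds). Time passes only in rows, so rows that repeat a pose let the fingers close. It gives the time, the measured TCP pose, the force and the opening at its end, in the units of the state.
- readout.get_state(): the state, without advancing time (a new reading comes with each control period).
- eyes.grab_frame(name): name is "side" or "top" or "wrist"; returns (picture, depth): 400x640x3 uint8, blue, green, red; 400x640 float32, m along the optical axis (not along the pixel's ray), 0 where there is no reading.
- eyes.camera_model(name): a dict with "intrinsics" (3x3 intrinsics, pixels), "R" (3x3) and "t" (3): a world point X has camera coordinates R X + t. Camera axes: x right, y down, z forward; pixel columns grow to the right and rows downward; lengths in m; the calibration is good to about 2 mm. The wrist camera is an equidistant fisheye: a pixel r from the principal point sees the ray r / f radians off the axis. A picture is of the moment at which its call begins: read the wrist's pose just before it. camera_model takes no time and is no camera call; for the wrist camera it gives the pose at the moment of the call.
- job.job_done(): hands the job in, once; it reports no verdict.
Trained networks look in the newest picture that a camera, given by its name, has taken for a name from the list of things; names that differ only in an ending like _2 or _b are one class to them, and where a whole thing is asked for, a point or a joint stands for the part that bears it (a point fixed in the world has none). Each returns a list of dicts, best first, with "score" (0 to 1); they miss things now and then, are a little off and sometimes report something else, mostly with a low value. They report only what shows in the picture. A call takes as long as a camera call. They do not tell look-alikes from the thing itself.
- nets.regions_of(label, camera): "region" (400x640 bool, what is visible of it) and "rect" ([left, top, right, bottom] in pixels, round what is visible of it).
The state is a dict: "t": time; "q": joint angles; "qd": joint speeds; "joint_efforts": joint torques, N m; "eef_pos": TCP position; "ee_rot": TCP orientation; "force": force on the tool from outside, world axes, zero at the start; "moment": the same for the moment, N m; "width": finger opening in m.
Only numpy, scipy, OpenCV 4.12 (cv2) and the standard library are available. Lean on these libraries where they do the work, as an engineer would, in place of code of your own. Each camera call takes 0.05 s, during which the arm holds its last target.

## Task

Open the descaler jug that stands in the steel rack: press its push-and-turn safety cap down, twist it counter-clockwise while it is down until it is free, and lift it straight up. Finish while still holding the cap, upright and still, about 8 cm above where it sat and over the jug's neck; do not let go of it. Leave the loose jug with the slim cap and the other things on the counter where they are.

Things in the scene. Friction and masses are not known exactly. Their poses are not given: they have to be found in the camera images.
- cap_grip (a point): The loose grey safety cap, about 50 g. The point is on its axis at mid-height of its fluted round grip, 47 mm across and 24 mm tall (12 mm above and below the point); z is up along the axis. Locked, its x axis is parallel to the jug's. It must be 4 mm or more down before it turns, and kept down over the first 45 degrees, counter-clockwise seen from above; clockwise it is blocked.
- cap_skirt (a point): The cap's skirt below the grip, 57 mm across, a 5 mm ledge all round that fingertips may bear on. The point is on the cap's axis at the ledge's height, 12 mm below the grip's middle; the skirt's rim is 26 mm lower. Two lugs inside lock under the neck: they are free to lift out from 60 degrees of turn on, and stop at 78 (aim at 70). Radial play on the neck is 1.5 mm.
- jug_neck (a point): Neck of the descaler jug: a white plastic jug, body 96 x 76 mm and 116 tall, loop handle on its +x side, fixed fast in a screwed-down dark steel rack tray 116 x 96 mm. The point is on the neck's axis at its top edge, 155 mm above the counter; axes are the jug's, z up. While the cap is locked the middle of its grip lies 23.5 mm above this point.
- jug_spring (a joint): Spring plunger in the neck, under the cap: how far it is pushed down in m, 0 at rest, 0.007 at its stop. It starts to yield at 5.4 N and takes 11.7 N at the stop.
- plain_jug_mid (a point): The other jug, of the same size and plastic with the same handle, but standing loose without a rack and with a slim smooth cap 31 mm across; 162 mm tall. The point is on its axis 80 mm above its base. To be left alone. (Behind the work, from x = 0.72 m on, stand shelves and their posts: keep the wrist and gripper body clear of them while swinging across.)
- pepper_mill_mid (a point): A bystander: dark turned-wood pepper mill, 58 mm across and 170 tall; the point is half-way up. To be left alone.
- tea_tin_mid (a point): A bystander: round tea tin, 69 mm across and 89 tall; the point is half-way up. To be left alone.
- espresso_a_mid (a point): A bystander: espresso cup, 63 mm across, 88 with its handle, 51 tall; the point is half-way up. To be left alone.
- espresso_b_mid (a point): A bystander: second espresso cup, like the first; the point is half-way up. To be left alone.
- tumbler_mid (a point): A bystander: small glass tumbler, 68 mm across and 84 tall; the point is half-way up. To be left alone.
- spoon_mid (a point): A bystander: teaspoon 138 mm long lying near the front edge; the point is at its middle. To be left alone.
Mind the look-alikes: they are no part of the job. What is shaped like the part that bears cap_grip but purple is not meant.

How it is judged:
By the outcome, as a careful person would: the job done as asked, in the order asked, and still so for the second after the job is handed in, while the arm keeps its last pose, push and grip.
It also fails if it takes over 32 s, if anything falls off the work surface, if the arm or the gripper's body presses on something with over 40 N, if the wrist force passes 120 N, or if a joint passes its speed limit or range.

## Working session

There is one attempt and no reset: what is moved stays moved. The work goes in short steps, Python scripts to look and compute and a tool call to move; the robot and the scene stay as the last step left them, time stands still between calls to the robot, and variables do not carry over. Pictures are saved under pics/ and viewed, and the job is handed in when it is done.

Besides the shell and the picture viewer there is one more tool, called after "Emit:" as name(argument=value, ...) on one line, values as JSON. play_rows: Moves the arm, as the interface text tells. Its arguments: {"type":"object","properties":{"increments":{"type":"array","items":{"type":"object","properties":{"linear":{"type":"array","items":{"type":"number"}},"rotation":{"type":"array","items":{"type":"number"}},"claw":{"type":"number"}}}},"newtons":{"type":"number"}},"required":["increments"]}

```bash
ls; mkdir -p pics
python3 - <<'E'
from station import readout, eyes, job, nets
import cv2
s=readout.get_state()
for k,v in s.items(): print(k,v)
for n in ["side","top"]:
    p,d=eyes.grab_frame(n); cv2.imwrite(f"pics/{n}0.png",p)
    m=eyes.camera_model(n); print(n,m)
    import numpy as np; np.save(f"{n}0.npy",d)
    for lab in ["cap_grip","cap_skirt","jug_neck","plain_jug_mid"]:
        try:
            for r in nets.regions_of(lab,n): print(lab,n,r["score"],r["rect"])
        except Exception as e: print(lab,e)
E
```

```text
pics
t 0.0
q [ 1.06910112e+00  3.59370401e-01  1.10617272e-02 -3.26385890e-04
 -1.22410466e+00 -2.88113602e-01]
qd [ 5.87944196e-04 -2.97042243e-04  4.46179788e-04 -5.42883989e-04
  9.77695439e-06 -1.47705079e-03]
joint_efforts [ 1.03809782e-04 -5.82718706e+01  2.93055725e+01  6.99673355e+00
  6.90203626e-03 -1.50490810e-04]
eef_pos [0.47906976 0.47482515 0.22563888]
ee_rot [-1.56915878e+00  1.65327240e-04  2.35167283e+00]
force [0.10425815 0.39922209 0.20221506]
moment [-0.00180044 -0.04540639  0.00758291]
width 0.08733819834781482
side {'intrinsics': array([[493.10642051,   0.        , 318.39473829],
       [  0.        , 493.10642051, 204.74333642],
       [  0.        ,   0.        ,   1.        ]]), 'R': array([[-0.12942104, -0.99151581, -0.01210764],
       [-0.86298491,  0.11864107, -0.49110217],
       [ 0.48837203, -0.05311024, -0.87101783]]), 't': array([0.1008084 , 0.51748471, 1.10755713])}
cap_grip side 0.79 [296.9, 239.6, 318.6, 266.0]
cap_skirt side 0.74 [298.9, 239.3, 319.7, 266.6]
cap_skirt side 0.25 [197.9, 175.6, 224.7, 190.0]
plain_jug_mid side 0.89 [376.5, 170.5, 415.7, 224.1]
top {'intrinsics': array([[369.39380334,   0.        , 316.57318948],
       [  0.        , 369.39380334, 197.58475919],
       [  0.        ,   0.        ,   1.        ]]), 'R': array([[-0.00741321, -0.99991368, -0.01084822],
       [-0.99914013,  0.00784916, -0.04071103],
       [ 0.04079267,  0.0105371 , -0.99911207]]), 't': array([0.04328766, 0.51381034, 1.06469452])}
cap_grip top 0.78 [247.3, 198.2, 270.0, 222.2]
cap_skirt top 0.95 [245.7, 200.8, 268.2, 222.0]
cap_skirt top 0.68 [294.7, 210.2, 315.6, 231.0]
jug_neck top 0.79 [242.2, 185.8, 286.2, 233.5]
plain_jug_mid top 0.83 [378.4, 151.7, 421.1, 202.1]
```

View pics/side0.png

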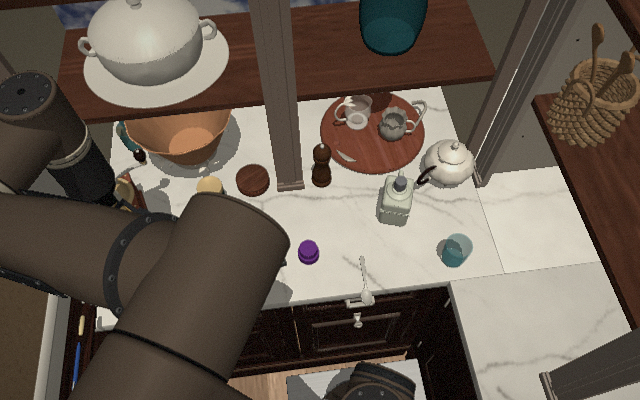

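View pics/top0.png

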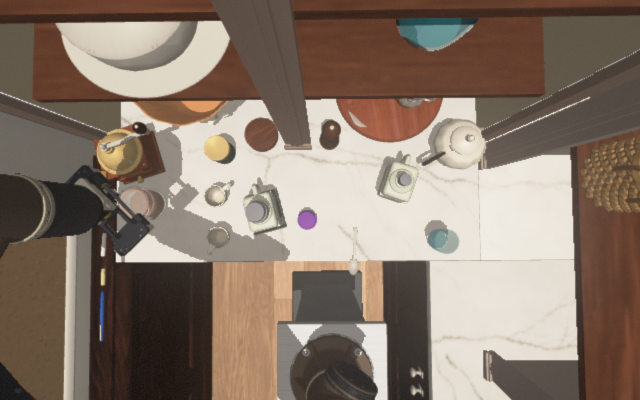

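The top view shows the racked jug at about (262,211) with its grey cap at (257,211) and its handle at (253,188). The purple look-alike is at (307,219), and the plain jug at (398,181). The side view of the racked jug is blocked by the arm.

```bash
cat > h.py <<'E'
import numpy as np, cv2
from station import readout, eyes, job, nets
def back(m,u,v,d):
    K=m["intrinsics"]; c=np.array([(u-K[0,2])/K[0,0]*d,(v-K[1,2])/K[1,1]*d,d]); return m["R"].T@(c-m["t"])
def atz(m,u,v,z):
    K=m["intrinsics"]; r=m["R"].T@np.array([(u-K[0,2])/K[0,0],(v-K[1,2])/K[1,1],1]); o=-m["R"].T@m["t"]
    return o+r*(z-o[2])/r[2]
def grid(m,d):
    K=m["intrinsics"]; v,u=np.mgrid[0:400,0:640]
    c=np.stack([(u-K[0,2])/K[0,0]*d,(v-K[1,2])/K[1,1]*d,d],-1)
    return (c-m["t"])@m["R"]
E
python3 - <<'E'
from h import *
p=cv2.imread("pics/top0.png"); d=np.load("top0.npy"); m=eyes.camera_model("top")
W=grid(m,d)
print(np.round(W[190:235,258,2],3)); print(np.round(W[211,238:290,2],3))
print("counter z",np.median(W[225:250,330:345,2]))
sub=np.zeros((400,640),bool); sub[185:240,235:295]=1
g=sub&(W[...,2]>0.178)&(W[...,2]<.2)&(d>0)
print("cap top",g.sum(),W[g].mean(0),W[g].min(0),W[g].max(0))
b=sub&(W[...,2]>0.095)&(W[...,2]<.125)&(d>0)
q=W[b][:,:2]; print("body",len(q),cv2.minAreaRect(q.astype(np.float32)),q.mean(0))
cv2.imwrite("pics/topz.png",cv2.resize(p[170:250,220:330],None,fx=7,fy=7,interpolation=cv2.INTER_CUBIC))
E
```

```text
[0.047 0.046 0.043 0.047 0.113 0.114 0.114 0.115 0.117 0.118 0.12  0.166
 0.166 0.19  0.19  0.192 0.191 0.19  0.19  0.19  0.192 0.191 0.194 0.191
 0.193 0.191 0.189 0.19  0.189 0.192 0.189 0.165 0.163 0.118 0.114 0.117
 0.116 0.116 0.112 0.114 0.109 0.078 0.003 0.021 0.024]
[ 0.003 -0.001  0.     0.001  0.002  0.003 -0.002  0.19   0.191  0.188
  0.188  0.191  0.193  0.192  0.189  0.189  0.191  0.188  0.19   0.192
  0.191  0.19   0.191  0.189  0.192  0.19   0.182  0.166  0.169  0.164
  0.146  0.118  0.119  0.118  0.112  0.112  0.108  0.092  0.079  0.048
  0.028  0.027  0.028  0.027  0.007 -0.001  0.003  0.001 -0.001 -0.
 -0.    -0.   ]
counter z 0.00029212428528745436
cap top 310 [0.47413881 0.18832714 0.18985684] [0.45104553 0.16543395 0.17822139] [0.49742857 0.21174239 0.19494262]
body 657 ((0.4872135519981384, 0.19240988790988922), (0.12207259982824326, 0.07586131989955902), 14.83606243133545) [0.47821979 0.18278222]
```

View pics/topz.png

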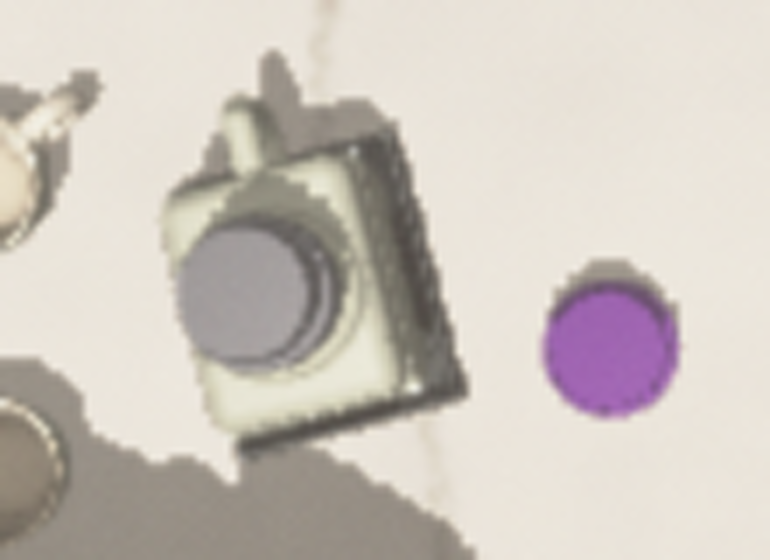

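Measured cap: top at z = 0.190 (should be 0.1905), 46–47 mm across, centred at (0.474, 0.188). All of this matches the sizes given. Next I'll move above it.

Emit:
play_rows(increments=[{"linear":[-0.03,-0.014,0.031],"rotation":[0,0,0],"claw":0},{"linear":[-0.07,-0.014,0.072],"rotation":[0,0,0],"claw":0},{"linear":[-0.11,-0.014,0.113],"rotation":[0,0,0],"claw":0},{"linear":[-0.15,-0.014,0.154],"rotation":[0,0,0],"claw":0},{"linear":[-0.185,-0.014,0.19],"rotation":[0,0,0],"claw":0}])

```text
t: 1.12
eef_pos: [0.4743, 0.2081, 0.2409]
ee_rot: [-1.571, 0.0, 2.352]
force: [0.4, -0.9, 0.4]
width: 0.0879
```

```bash
cat >> h.py <<'E'
from scipy.spatial.transform import Rotation as Ro
def delta(tgt,s):
    R=Ro.from_euler("xyz",s["ee_rot"]).as_matrix(); return R.T@(np.array(tgt)-s["eef_pos"])
E
python3 - <<'E'
from h import *
s=readout.get_state(); print(s["t"],s["eef_pos"],s["ee_rot"],s["q"],s["force"])
print(delta([.474,.188,.24],s))
p,d=eyes.grab_frame("side"); cv2.imwrite("pics/side1.png",cv2.resize(p[170:330,150:400],None,fx=3,fy=3)); np.save("side1.npy",d)
m=eyes.camera_model("wrist");s2=readout.get_state();p,d=eyes.grab_frame("wrist"); cv2.imwrite("pics/wrist1.png",p); np.save("wrist1.npy",d); print(m)
E
```

```text
1.125 [0.47434151 0.20807511 0.24090007] [-1.57144403e+00  8.39778134e-05  2.35178777e+00] [ 7.92777873e-01  8.86877884e-02 -3.07984007e-01  9.93446028e-05
 -1.17347787e+00 -1.18248146e-02] [ 0.43820051 -0.87887392  0.35922402]
[-0.01401717  0.00089193  0.01437568]
{'intrinsics': array([[309.70691629,   0.        , 318.48247018],
       [  0.        , 309.70691629, 195.36017221],
       [  0.        ,   0.        ,   1.        ]]), 'R': array([[-0.71094617, -0.70324568,  0.00102661],
       [-0.66806357,  0.67583334,  0.31135247],
       [-0.21965109,  0.220669  , -0.95029395]]), 't': array([0.4806476 , 0.13504777, 0.46458912])}
```

View pics/wrist1.png

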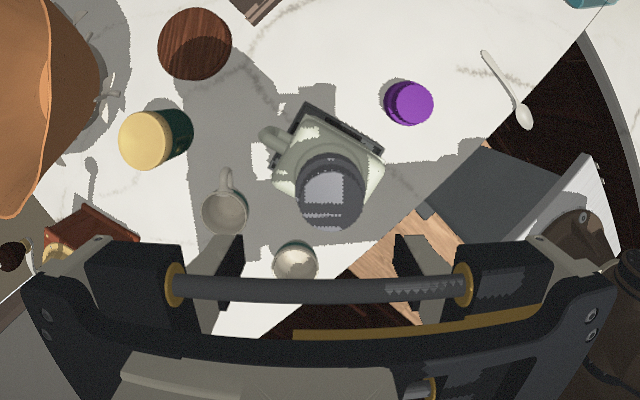

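View pics/side1.png

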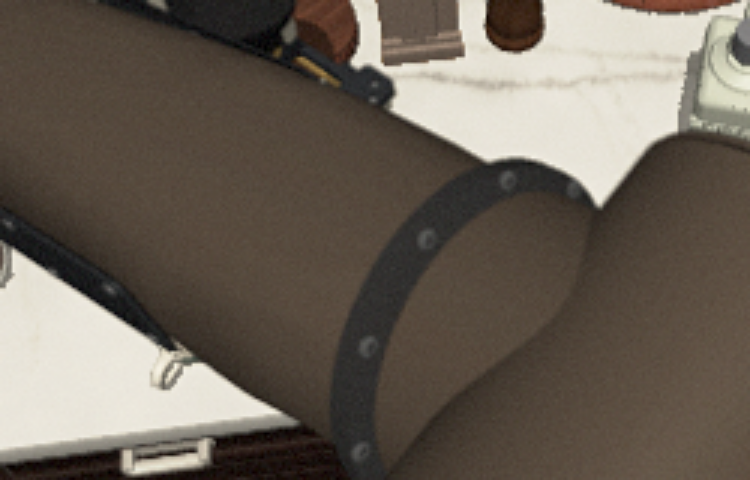

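The wrist view shows the racked jug's grey cap at about (332,190), between and ahead of the fingers. I'll cross-check its position with the wrist depth.

Run:
```python
from h import *
m=eyes.camera_model("wrist"); d=np.load("wrist1.npy"); K=m["intrinsics"]
v,u=np.mgrid[0:400,0:640]; x=(u-K[0,2])/K[0,0]; y=(v-K[1,2])/K[1,1]; th=np.hypot(x,y); sc=np.tan(th)/np.maximum(th,1e-9)
c=np.stack([x*sc*d,y*sc*d,d],-1); W=(c-m["t"])@m["R"]
sub=np.zeros((400,640),bool); sub[130:245,280:380]=1
g=sub&(abs(W[...,2]-.1905)<.008); P=W[g]
print(len(P),P.mean(0),np.median(P[:,2]),P.min(0),P.max(0)); print(cv2.minEnclosingCircle(P[:,:2].astype(np.float32)))
s=readout.get_state(); print(s["eef_pos"],s["t"])
```

```text
3235 [0.47757001 0.19141983 0.18980756] 0.18998801739256843 [0.45247871 0.16831796 0.18250294] [0.50005032 0.21653534 0.19238012]
((0.4761972427368164, 0.19252142310142517), 0.02449863776564598)
[0.47397532 0.20621727 0.24128003] 1.225
```

Emit:
play_rows(increments=[{"linear":[-0.012,0.001,0.0105],"rotation":[0,0,0],"claw":0},{"linear":[-0.012,0.001,0.0105],"rotation":[0,0,0],"claw":0},{"linear":[-0.012,0.001,0.0105],"rotation":[0,0,0],"claw":0}])

```text
t: 1.6
eef_pos: [0.475, 0.1906, 0.2402]
ee_rot: [-1.571, -0.0, 2.349]
force: [-0.4, 0.2, -0.9]
width: 0.0875
```

```bash
cat > w.py <<'E'
from h import *
import sys
def look(name):
    m=eyes.camera_model("wrist"); s=readout.get_state(); p,d=eyes.grab_frame("wrist"); cv2.imwrite(f"pics/{name}.png",p); K=m["intrinsics"]
    v,u=np.mgrid[0:400,0:640]; x=(u-K[0,2])/K[0,0]; y=(v-K[1,2])/K[1,1]; th=np.hypot(x,y); sc=np.tan(th)/np.maximum(th,1e-9)
    W=(np.stack([x*sc*d,y*sc*d,d],-1)-m["t"])@m["R"]
    return W,p,d,s
E
python3 - <<'E'
from w import *
W,p,d,s=look("wrist2"); print(s["t"],s["eef_pos"],s["ee_rot"],s["force"])
near=np.hypot(W[...,0]-.475,W[...,1]-.190)<.04
g=near&(abs(W[...,2]-.1905)<.006); P=W[g].astype(np.float32)
print(len(P),P.mean(0),P.min(0),P.max(0),(P.min(0)+P.max(0))/2,cv2.minEnclosingCircle(P[:,:2]))
ys,xs=np.where(g);print(xs.min(),xs.max(),ys.min(),ys.max())
W0=grid(eyes.camera_model("top"),np.load("top0.npy"))
g=(np.hypot(W0[...,0]-.475,W0[...,1]-.190)<.04)&(abs(W0[...,2]-.1905)<.006);P=W0[g].astype(np.float32)
print("top",(P.min(0)+P.max(0))/2,cv2.minEnclosingCircle(P[:,:2]))
# finger positions in wrist view
R=Ro.from_euler("xyz",s["ee_rot"]).as_matrix(); T=(W-s["eef_pos"])@R
f=(abs(T[...,0])<.02)&(abs(T[...,1]+.015)<.016)&(abs(T[...,2])>.035)&(abs(T[...,2])<.075)
for sg in (1,-1):
    q=T[f&(T[...,2]*sg>0)]; print(sg,len(q),q.min(0) if len(q) else '',q.max(0) if len(q) else '')
print(delta([.475,.189,.1675],s))
E
```

```text
1.6 [0.47504556 0.19061891 0.24020539] [-1.57132762e+00 -8.06490765e-05  2.34914194e+00] [-0.44768921  0.20105313 -0.94567185]Traceback (most recent call last):
  File "<stdin>", line 5, in <module>
cv2.error: OpenCV(4.12.0) /io/opencv/modules/imgproc/src/shapedescr.cpp:201: error: (-215:Assertion failed) count >= 0 && (depth == CV_32F || depth == CV_32S) in function 'minEnclosingCircle'
```

View pics/wrist2.png

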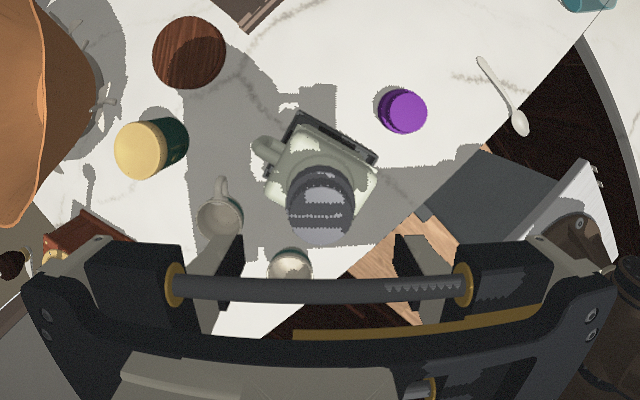

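Run:
```python
from w import *
W,p,d,s=look("wrist3"); print(s["t"],s["eef_pos"],s["ee_rot"],s["force"])
near=np.hypot(W[...,0]-.475,W[...,1]-.190)<.04
def st(P):
    P=np.ascontiguousarray(P,dtype=np.float32); c=np.ascontiguousarray(P[:,:2])
    print(len(P),P.mean(0),P.min(0),P.max(0),(P.min(0)+P.max(0))/2,cv2.minEnclosingCircle(c))
g=near&(abs(W[...,2]-.1905)<.006); st(W[g])
ys,xs=np.where(g);print(xs.min(),xs.max(),ys.min(),ys.max())
W0=grid(eyes.camera_model("top"),np.load("top0.npy"))
g=(np.hypot(W0[...,0]-.475,W0[...,1]-.190)<.04)&(abs(W0[...,2]-.1905)<.006);st(W0[g])
R=Ro.from_euler("xyz",s["ee_rot"]).as_matrix(); T=(W-s["eef_pos"])@R
f=(abs(T[...,0])<.03)&(abs(T[...,1]+.015)<.02)&(abs(T[...,2])>.035)&(abs(T[...,2])<.075)
for sg in (1,-1):
    q=T[f&(T[...,2]*sg>0)]; print(sg,len(q),q.min(0) if len(q) else '',q.max(0) if len(q) else '')
print(delta([.475,.189,.1675],s))
```

```text
1.65 [0.47501553 0.19075995 0.2401595 ] [-1.57117897e+00 -1.21534383e-04  2.34934999e+00] [-0.15018825 -0.02988225  0.19194233]
3075 [0.4766073  0.18886709 0.18971363] [0.45246452 0.16558935 0.18453811] [0.49969473 0.21311964 0.192143  ] [0.47607964 0.1893545  0.18834054] ((0.47551625967025757, 0.19013254344463348), 0.024654433131217957)
289 353 182 244
299 [0.474087   0.18900514 0.19016829] [0.45104554 0.16543396 0.18513338] [0.49742857 0.2117424  0.19494262] [0.47423705 0.18858817 0.190038  ] ((0.4741407334804535, 0.18938897550106049), 0.02409130334854126)
1 1357 [-0.01253619 -0.03496942  0.04197429] [0.00898401 0.00094827 0.06037236]
-1 1356 [-0.01235711 -0.03497735 -0.06296644] [ 0.00990365  0.00075163 -0.04436252]
[-0.00125088  0.07265887  0.00127478]
```

Both cameras agree on about (0.475, 0.189). Next I descend over the grip, with the tips just above the ledge (z = 0.1665).

Emit:
play_rows(increments=[{"linear":[-0.001,0.02,0.001],"rotation":[0,0,0],"claw":0},{"linear":[-0.001,0.045,0.001],"rotation":[0,0,0],"claw":0},{"linear":[-0.001,0.064,0.001],"rotation":[0,0,0],"claw":0},{"linear":[-0.001,0.0715,0.001],"rotation":[0,0,0],"claw":0},{"linear":[-0.001,0.0715,0.001],"rotation":[0,0,0],"claw":0}])

```text
t: 2.33
eef_pos: [0.475, 0.1897, 0.1684]
ee_rot: [-1.57, 0.0, 2.35]
force: [-0.8, 0.2, 0.5]
width: 0.0876
```

Emit:
play_rows(increments=[{"linear":[0,0,0],"rotation":[0,0,0],"claw":0.25},{"linear":[0,0,0],"rotation":[0,0,0],"claw":0.4},{"linear":[0,0,0],"rotation":[0,0,0],"claw":0.6},{"linear":[0,0,0],"rotation":[0,0,0],"claw":0.6}], newtons=15)

```text
t: 2.82
eef_pos: [0.475, 0.1897, 0.1687]
ee_rot: [-1.571, 0.0, 2.35]
force: [0.1, 0.5, 0.3]
width: 0.053
```

Run:
```python
from w import *
W,p,d,s=look("wrist4"); print(s)
p,d=eyes.grab_frame("top"); cv2.imwrite("pics/top4.png",cv2.resize(p[150:270,180:340],None,fx=5,fy=5))
```

```text
{'t': 2.825, 'q': array([ 7.64293512e-01,  1.37647410e-01, -4.26833190e-01,  3.95896956e-05,
       -1.00647648e+00,  1.49312450e-02]), 'qd': array([-0.00020979,  0.00134277, -0.00293099, -0.00010088, -0.00045413,
        0.00125351]), 'joint_efforts': array([ 1.10710884e-02, -3.77145052e+01,  2.64082611e+01,  6.28931165e+00,
        3.63772816e-02, -1.17000291e-04]), 'eef_pos': array([0.47502998, 0.18967506, 0.16865985]), 'ee_rot': array([-1.57063509e+00,  3.10440558e-05,  2.35004226e+00]), 'force': array([0.13847871, 0.46529821, 0.32077794]), 'moment': array([-0.03146334, -0.03014725,  0.0366984 ]), 'width': 0.05302293314236918}
```

View pics/wrist4.png

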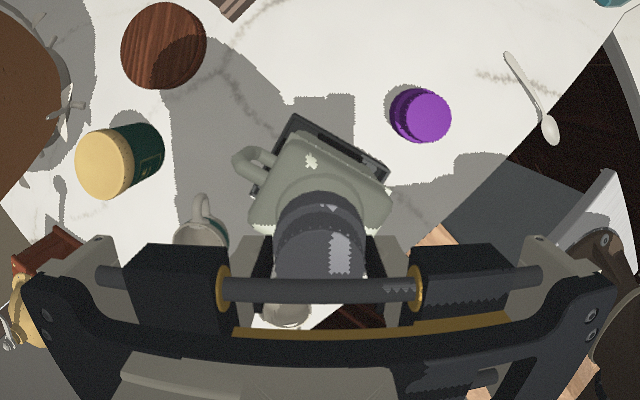

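The fingers straddle the grip symmetrically, with the cap at about (318,240), and are still closing.

Emit:
play_rows(increments=[{"linear":[0,0,0],"rotation":[0,0,0],"claw":0.6},{"linear":[0,0,0],"rotation":[0,0,0],"claw":0.6},{"linear":[0,0,0],"rotation":[0,0,0],"claw":0.6}], newtons=15)

```text
t: 3.3
eef_pos: [0.4749, 0.1895, 0.1686]
ee_rot: [-1.57, 0.0, 2.35]
force: [-0.4, 0.2, 1.9]
width: 0.0466
```

Emit:
play_rows(increments=[{"linear":[0,0,0],"rotation":[0,0,0],"claw":0.8},{"linear":[0,0.002,0],"rotation":[0,0,0],"claw":0.8},{"linear":[0,0.004,0],"rotation":[0,0,0],"claw":0.8},{"linear":[0,0.006,0],"rotation":[0,0,0],"claw":0.8},{"linear":[0,0.006,0],"rotation":[0,0,0],"claw":0.8}], newtons=40)

```text
t: 3.92
eef_pos: [0.475, 0.1895, 0.1633]
ee_rot: [-1.57, 0.0, 2.35]
force: [-3.8, -1.3, 9.8]
width: 0.0464
```

It is 5.3 mm down at 9.8 N, which fits the spring (about 10.2 N), so the cap follows without slipping. I'll press to near the stop and begin the turn. Counter-clockwise is negative about tool y, since that axis points down.

Emit:
play_rows(increments=[{"linear":[0,0.002,0],"rotation":[0,0,0],"claw":0.8},{"linear":[0,0.002,0],"rotation":[0,-5,0],"claw":0.8},{"linear":[0,0.002,0],"rotation":[0,-10,0],"claw":0.8},{"linear":[0,0.002,0],"rotation":[0,-15,0],"claw":0.8}], newtons=40)

```text
t: 4.42
eef_pos: [0.4755, 0.1899, 0.1624]
ee_rot: [-1.572, 0.001, 2.615]
force: [-3.3, -0.8, 9.8]
width: 0.0463
```

Run:
```python
from w import *
s=readout.get_state(); print(s)
W,p,d,s=look("wrist5")
```

```text
{'t': 4.425, 'q': array([ 0.76453864,  0.14360454, -0.43596645,  0.00100737, -0.98991673,
        0.27948214]), 'qd': array([-1.52685560e-03, -3.75895819e-04,  5.50986009e-04,  3.86624218e-04,
        5.19877773e-04,  6.94604501e-01]), 'joint_efforts': array([ -0.53828191, -33.34748626,  23.90209079,   5.65872163,
         1.03189062,  -1.08789716]), 'eef_pos': array([0.47549716, 0.18986072, 0.16243108]), 'ee_rot': array([-1.57182142e+00,  1.17108720e-03,  2.61536877e+00]), 'force': array([-3.26267369, -0.76716402,  9.77385131]), 'moment': array([-0.06134746,  1.3752613 , -0.08526295]), 'width': 0.04632458784289313}
```

View pics/wrist5.png

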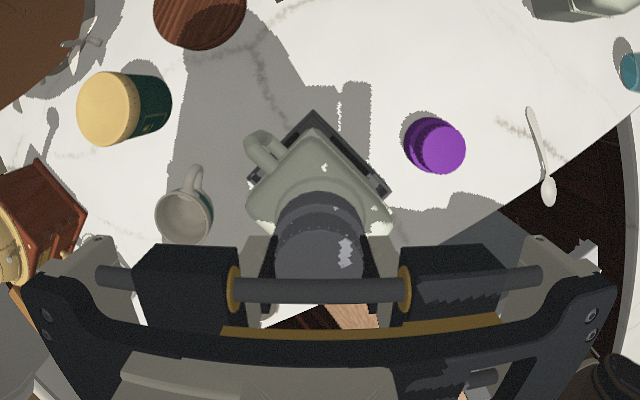

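Turned 15° with the push held. I'll check the cap's actual height by depth, using this pose.

Run:
```python
from w import *
W,p,d,s=look("wrist6"); print(s["t"],s["eef_pos"],s["ee_rot"],s["force"],s["moment"],s["joint_efforts"][5])
r=np.hypot(W[...,0]-.475,W[...,1]-.1895)
z=W[...,2][(r<.018)&(W[...,2]>.15)&(W[...,2]<.21)]; print(len(z),np.percentile(z,[5,25,50,75,95]))
z=W[...,2][(r<.031)&(r>.0255)&(W[...,2]>.14)&(W[...,2]<.175)]; print("ledge",len(z),np.percentile(z,[5,25,50,75,95]))
cv2.imwrite("pics/w6z.png",cv2.resize(p[180:330,220:420],None,fx=4,fy=4,interpolation=cv2.INTER_CUBIC))
```

```text
4.475 [0.47550402 0.18987367 0.16244438] [-1.57184738e+00  1.19757759e-03  2.61985384e+00] [-3.81232141  0.21998521  9.91119962] [-0.19327738  1.35005215  0.00267942] -0.5620795860886574
2252 [0.18282691 0.18338208 0.18374291 0.18414459 0.18470605]
ledge 1605 [0.14208771 0.15030639 0.15836496 0.15984034 0.17114136]
```

View pics/w6z.png

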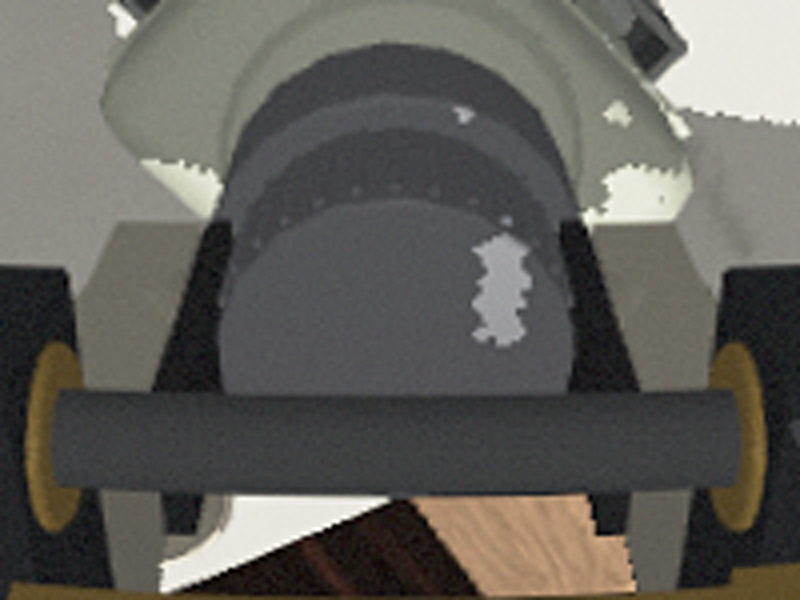

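The cap top reads 0.1837 against 0.1898 at rest, so it is about 6 mm down. The side force is small. I continue the turn with the push kept on.

Emit:
play_rows(increments=[{"linear":[0.0005,0.001,0.0003],"rotation":[0,-8,0],"claw":0.8},{"linear":[0.0005,0.001,0.0003],"rotation":[0,-16,0],"claw":0.8},{"linear":[0.0005,0.001,0.0003],"rotation":[0,-24,0],"claw":0.8},{"linear":[0.0005,0.001,0.0003],"rotation":[0,-30,0],"claw":0.8},{"linear":[0.0005,0.001,0.0003],"rotation":[0,-30,0],"claw":0.8}], newtons=40)

```text
t: 5.15
eef_pos: [0.4754, 0.1902, 0.1626]
ee_rot: [-1.572, 0.003, 3.141]
force: [-2.8, -0.3, 9.5]
width: 0.0462
```

Run:
```python
from w import *
W,p,d,s=look("wrist7"); print(s["t"],s["eef_pos"],s["ee_rot"],s["force"],s["moment"],s["joint_efforts"][5],s["q"])
r=np.hypot(W[...,0]-.475,W[...,1]-.1895)
z=W[...,2][(r<.018)&(W[...,2]>.15)&(W[...,2]<.21)]; print(len(z),np.percentile(z,[5,25,50,75,95]))
cv2.imwrite("pics/w7z.png",cv2.resize(p[180:330,220:420],None,fx=4,fy=4,interpolation=cv2.INTER_CUBIC))
```

```text
5.15 [0.47544593 0.19018398 0.1626148 ] [-1.57179333e+00  3.07900409e-03  3.14069202e+00] [-2.82552972 -0.3010809   9.48298521] [-0.31920855  1.17768814  0.05774791] 0.6317669525742531 [ 0.76556257  0.14247761 -0.43715826  0.0016973  -0.98825159  0.80340294]
2176 [0.18303611 0.18355366 0.18392735 0.18430127 0.18484468]
```

View pics/w7z.png

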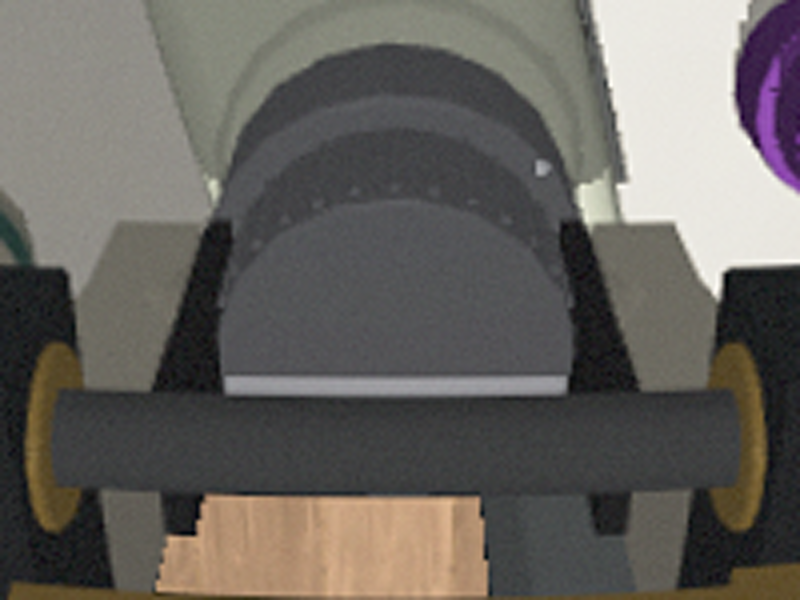

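The flute dots sit at the same pixels as before, for example (397,188) in the crop. So the cap turns with the fingers: 45° done and still 6 mm down. Now 25° more.

Emit:
play_rows(increments=[{"linear":[0.0003,0.001,0.0003],"rotation":[0,-8,0],"claw":0.8},{"linear":[0.0003,0.001,0.0003],"rotation":[0,-16,0],"claw":0.8},{"linear":[0.0003,0.001,0.0003],"rotation":[0,-22,0],"claw":0.8},{"linear":[0.0003,0.001,0.0003],"rotation":[0,-25,0],"claw":0.8},{"linear":[0.0003,0.001,0.0003],"rotation":[0,-25,0],"claw":0.8}], newtons=40)

```text
t: 5.82
eef_pos: [0.4756, 0.1902, 0.1627]
ee_rot: [-1.57, 0.005, -2.706]
force: [-2.7, -0.6, 9.6]
width: 0.0464
```

Run:
```python
from w import *
W,p,d,s=look("wrist8"); print(s["t"],s["eef_pos"],s["ee_rot"],s["force"],s["moment"],s["joint_efforts"][5],s["q"])
print("turn",np.degrees((s["ee_rot"][2]-2.350)%(2*np.pi)))
cv2.imwrite("pics/w8z.png",cv2.resize(p[180:330,220:420],None,fx=4,fy=4,interpolation=cv2.INTER_CUBIC))
```

```text
5.825 [0.4756116  0.19021969 0.16271869] [-1.57049392  0.00480243 -2.70609043] [-2.71510945 -0.58560387  9.62525689] [-0.07236447  1.33806155  0.08695182] 0.33888833597302437 [ 0.76571371  0.14166103 -0.43810441  0.0022097  -0.98658709  1.23936947]
turn 70.30735766980982
```

View pics/w8z.png

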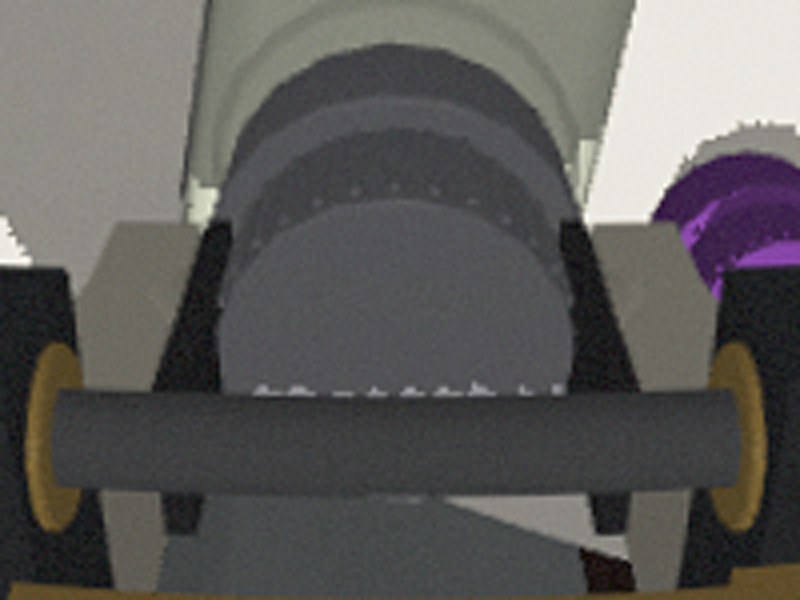

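Turned 70.3° with the grip unchanged. Lifting gently first.

Emit:
play_rows(increments=[{"linear":[0,-0.004,0],"rotation":[0,0,0],"claw":0.8},{"linear":[0,-0.008,0],"rotation":[0,0,0],"claw":0.8},{"linear":[0,-0.012,0],"rotation":[0,0,0],"claw":0.8}], newtons=40)

```text
t: 6.25
eef_pos: [0.4754, 0.1901, 0.1745]
ee_rot: [-1.571, 0.004, -2.707]
force: [-0.6, 0.3, -0.7]
width: 0.0461
```

The lift is free: −0.7 N, about the cap's weight, and TCP is 6 mm above the locked height. I'll go on up to TCP z ≈ 0.2487.

Emit:
play_rows(increments=[{"linear":[0,-0.01,0],"rotation":[0,0,0],"claw":0.8},{"linear":[0,-0.025,0],"rotation":[0,0,0],"claw":0.8},{"linear":[0,-0.042,0],"rotation":[0,0,0],"claw":0.8},{"linear":[0,-0.06,0],"rotation":[0,0,0],"claw":0.8},{"linear":[0,-0.074,0],"rotation":[0,0,0],"claw":0.8}], newtons=40)

```text
t: 6.88
eef_pos: [0.4754, 0.1902, 0.2502]
ee_rot: [-1.571, 0.006, -2.707]
force: [-0.4, 0.2, -0.8]
width: 0.0464
```

Emit:
play_rows(increments=[{"linear":[0,0,0],"rotation":[0,0,0],"claw":0.8},{"linear":[0,0,0],"rotation":[0,0,0],"claw":0.8}], newtons=40)

```text
t: 7.12
eef_pos: [0.4752, 0.1902, 0.25]
ee_rot: [-1.571, 0.006, -2.707]
force: [-0.1, 0.0, -0.7]
width: 0.0463
```

Run:
```python
from w import *
W,p,d,s=look("wrist9"); print(s["t"],s["eef_pos"],s["ee_rot"],s["force"],s["width"],np.abs(s["qd"]).max())
r=np.hypot(W[...,0]-.475,W[...,1]-.1895)
z=W[...,2][(r<.018)&(W[...,2]>.22)&(W[...,2]<.30)]; print("cap top",len(z),np.percentile(z,[5,50,95]))
p,d=eyes.grab_frame("top"); cv2.imwrite("pics/top9.png",cv2.resize(p[120:270,140:340],None,fx=4,fy=4))
```

```text
7.125 [0.47517152 0.19015226 0.25000446] [-1.57106485  0.00560618 -2.70678953] [-0.11100591  0.02438459 -0.7099915 ] 0.04625476136719499 0.010237560637435146
cap top 2168 [0.27024545 0.27121967 0.2721625 ]
```

View pics/wrist9.png

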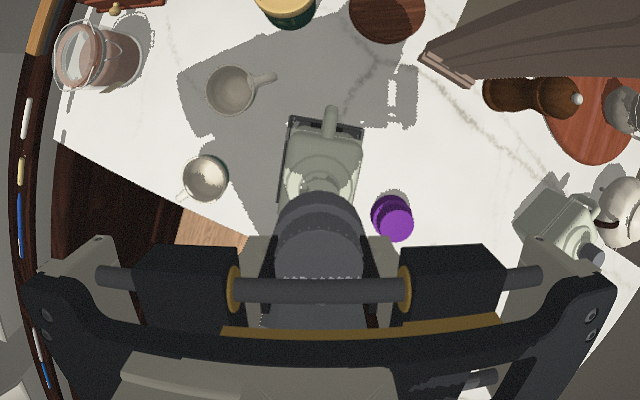

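View pics/top9.png

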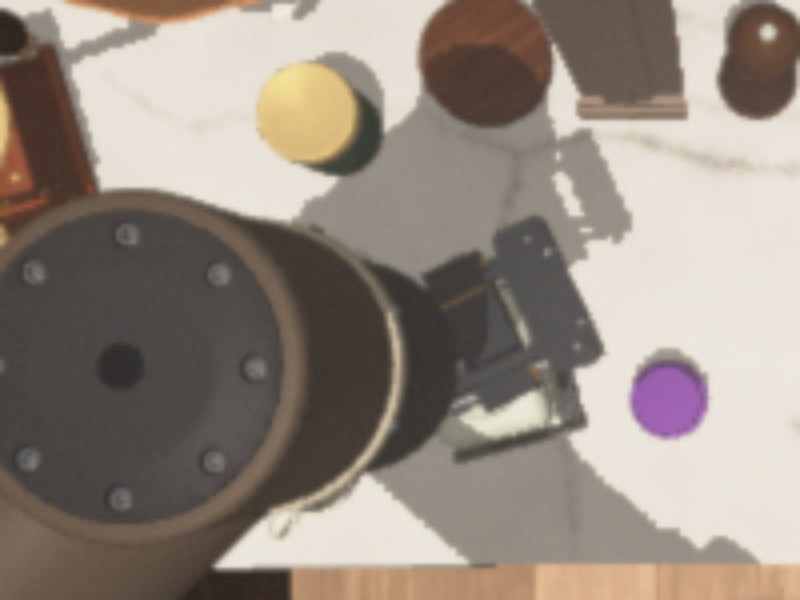

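The wrist view shows the cap held at about (320,245), with the jug's neck open beneath it at (315,190). Nothing else has been disturbed. The cap top reads 0.2712, about 81 mm above its locked 0.1898, and the arm is still. Handing in.

```bash
python3 -c "
from station import job,readout
print(job.job_done()); s=readout.get_state(); print(s['t'],s['eef_pos'],s['width'])"
```

```text
the job is handed in; nothing more can be done
None
the job is handed in; nothing more can be done
```

The descaler jug is open and the job is handed in at about 7.2 s, with the cap held upright and still over the neck.

- **Press:** I gripped the grey cap on the racked jug at 40 N and pressed it about 6 mm down at about 10 N. That matches the spring, and the depth image agreed.
- **Turn:** I turned it 70.3° counter-clockwise with the push kept on. The flute marks stayed at the same pixels, so the cap turned with the fingers and did not slip.
- **Lift:** It came up freely, with −0.7 N at the wrist, about the cap's weight.

**Last checks:** The cap top is at z = 0.271 m, about 81 mm above where it sat. Its tilt is about 0.3°, the finger opening is 46 mm and the arm is at rest. I saw nothing else moved in the last wrist and top pictures.

**Disagreements:**
- The wrist and top cameras differed by 1–2 mm on the cap's centre, so I used the mean.
- A side force of about 3–4 N showed during the turn and was gone once the cap was free.

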